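# Hook a ramekin out from under a low shelf and set it on the tray

## Task

Take the pull hook out of its slanted rest and use it to drag the terracotta ramekin out from under the low shelf until all of it stands on the open worktop; keep your fingers off the ramekin until then, and keep it upright. Then lay the hook down flat on the bare worktop and set the ramekin upright in the middle of the black tray. Leave the candle jar, the tin and the pepper mill where they stand.

Things in the scene. Friction and masses are not known exactly. Their poses are not given: they have to be found in the camera images.
- ramekin_mid (a point): The ramekin: round straight-sided terracotta dish, loose, 0.2 kg, 92 mm across the rim, 50 mm high; this point is on its axis, 25 mm above its underside; z along its axis, up. It starts under the shelf, in the left, middle or right of three places. Open on top: a hook end lowered inside it to about 20 mm above the worktop and pulled catches on the near wall, 35 mm from the axis.
- hook_handle (a point): Pull hook, loose, 0.14 kg; this point is the middle of its handle's grip. Axes: x along the tool to the hooked end, y across the thickness, z up. Handle: wooden slab, x -80 to +50 mm, 14 thick (y), 50 high (z -25 to +25). An 8 mm steel rod runs on from it at z = 0 to x = 140, where it bends down along -z, its tip at z = -50 mm.
- hook_tip (a point): The tip of the bent-down end of the pull hook (the hook's own point x 140, y 0, z -50 mm); same axes as hook_handle.
- hook: The hook as a whole; origin at hook_handle. It starts in its rest's slots, the slab leaning 35 degrees from upright to the rest's -x side (roughly to the robot), hooked end to the rest's +y. The slots hold its lower 25 mm with 1.5 mm play, so draw it out along its own z. Between the posts 100 mm of handle (x -66 to +36 mm) is free to grip.
- ramekin: The ramekin as a whole; origin at the centre of its underside. Its wall is 5 mm thick and nearly upright (outer radius 44 mm near the foot, 46 mm at the rim), its inner floor 6 mm above its underside. It can be picked up by pinching the wall at the rim from above, upright or with the gripper leaning outward up to 20 degrees.
- rest: Fixed wooden rest for the hook: foot 90 x 150 x 10 mm and two posts 62 mm high with slanted slots (slot floors 36 mm above the worktop, at y = -72 and y = +42 mm). Origin on the worktop below the middle of the hook's handle. It stands on the left or the right of the worktop, opposite the tray.
- tray: Black serving tray, fixed, flat, 165 (x) x 296 (y) mm; its flat surface is 4 mm above the worktop, and thin brass handles at both y ends rise to 27 mm. Origin at the centre of its underside, on the worktop. Its length points roughly away from the robot. It stands on the left or the right, opposite the rest.
- shelf_edge (a point): Low fixed wooden shelf: middle of its board's lower front edge, 135 mm above the worktop. Axes as the room's (x away from the robot, y left). The board reaches 175 mm back from here, is 480 wide, 16 thick, with side panels. Fixed jars up to 100 mm stand on its rear half. Other clutter stands only beside the shelf and at the far left.
- candle_jar: Clear glass candle jar, loose, 76 mm across, 90 mm high; origin at the centre of its underside. Under the shelf in one of the three places.
- tin_small: Food tin, loose, 75 mm across, 58 mm high; origin at the centre of its underside. Under the shelf in one of the three places.
- pepper_mill: Dark wooden pepper mill, loose, 58 mm across, 170 mm high; origin at the centre of its underside. It stands in front of the shelf, often in the way.

How it is judged:
By the outcome, as a careful person would: the job done as asked, in the order asked, and still so for the second after the job is handed in, with the robot touching nothing.
It also fails if it takes over 72 s, if anything falls off the work surface, if the arm or the gripper's body presses on something with over 40 N, if the wrist force passes 120 N, or if a joint passes its speed limit or range.

## Robot

A 6-joint arm with a two-finger parallel gripper is mounted at the origin on a cart in front of the work surface, level with it; the furniture and walls round the work are solid. World frame = base frame: x ahead of the robot, y to its left, z up, the work surface at z = 0. Lengths are in mm, angles in degrees, forces in N, time in s.
With the tool pointing down it reaches from about 350 to 850 mm from the base axis. Payload 8.1 kg.
Tool frame: the origin (TCP) lies midway between the tips of the shut fingers; the grasp point (between the pads) lies 19 mm behind it (r.grasp_offset is the distance from the TCP to the grasp point, in mm); z points along the fingers, x is the direction in which the jaws open and shut, and the axes are right-handed (so a half turn about z gives the same grasp; the last joint's range is limited). The gripper opens to 85 mm and grips with 20 to 120 N. Pads are 22 mm wide; open, the fingers measure 114 mm over their backs; the gripper's body (76 mm by 85 mm) begins 54 mm behind the grasp point. The pads swing forward as they close: fully open they stand 13 mm farther back than shut.
Start: joints at [-74.164, 7.471, 85.268, -0, 87.261, -4.893], TCP at [212.395, -561.154, 231.292] pointing down, gripper open.
Joint ranges: [-169.43, 169.43], [-51.17, 129.36], [1.28, 143.12], [-76.62, 256.62], [0, 156.53], [-152.29, 152.29]. Speed limits (degrees/s): [136.94, 136.94, 159.86, 180, 180, 180].

## Interface

Orientations are given as [roll, pitch, yaw] about the fixed x, y, z axes, in that order (R = Rz(yaw) Ry(pitch) Rx(roll)).
In Python, from bench import r, optics, hand_in gives the robot as it stands.
- The arm moves only by the shell command python3 -m pendant 'ROWS' [FORCE]. ROWS is JSON, a list of rows, each a list of 5 numbers: the opening, from 0 (shut) to 1 (fully open), then the shift along the tool's x, y, z in mm, then the turn about the tool's z in degrees. A call has 1 to 10 rows; each row shifts and turns the commanded pose from where the row before left it, along the tool's axes as they then stand; what a row does not reach is not made up. A row lasts 1/10 s, in which the tool goes at most 50 mm and 8.59 degrees, less where a joint would pass 70% of its speed; a pose out of reach is approached as far as the arm can. A call with a gripper value outside its range is refused whole. The fingers move at their own pace and stop on an object; FORCE is the grip in N (left out, the last holds). Time passes only in rows, so rows that do not move let the fingers close. It gives the time, the measured TCP pose, the force and the opening at its end, in the units of the state.
- r.sense(): the state, without advancing time (a new reading comes with each control period).
- optics.snapshot(name): name is "scene" or "top" or "wrist"; returns (picture, depth): 400x640x3 uint8, blue, green, red; 400x640 float32, mm along the optical axis (not along the pixel's ray), 0 where there is no reading.
- optics.camera_params(name): a dict with "camera_matrix" (3x3 intrinsics, pixels), "eye" and "orientation" of the camera in the world. Camera axes: x right, y down, z forward; pixel columns grow to the right and rows downward; lengths in mm; the calibration is good to about 2 mm. A picture is of the moment at which its call begins: read the wrist's pose just before it. camera_params takes no time and is no camera call; for the wrist camera it gives the pose at the moment of the call.
- hand_in(): hands the job in, once; it reports no verdict.
Trained networks look in the newest picture that a camera, given by its name, has taken for a name from the list of things; names that differ only in an ending like _2 or _b are one class to them, and where a whole thing is asked for, a point or a joint stands for the part that bears it (a point fixed in the world has none). Each returns a list of dicts, best first, with "score" (0 to 1); they miss things now and then, are a little off and sometimes report something else, mostly with a low value. They report only what shows in the picture. A call takes as long as a camera call.
- optics.search_frame(camera, query): "at" ([x, y, z] in mm, in world coordinates, good to about 4 mm: the middle of the surface that is visible of it).
The state is a dict: "time": time; "joint_pos": joint angles; "qd": joint speeds; "joint_efforts": joint torques, N m; "tool_pos": TCP position; "tcp_rot": TCP orientation; "ft_force": force on the tool from outside, world axes, zero at the start; "wrist_torque": the same for the moment, N m; "finger_gap": finger opening in mm.
Only numpy, scipy, OpenCV 4.12 (cv2) and the standard library are available. Lean on these libraries where they do the work, as an engineer would, in place of code of your own. Each camera call takes 0.05 s, during which the arm holds its last target. There are 200 camera calls.

## Working session

There is one attempt and no reset: what is moved stays moved. The work goes in short steps, Python scripts to look and compute and a shell command to move; the robot and the scene stay as the last step left them, time stands still between calls to the robot, and variables do not carry over. Pictures are saved under pics/ and viewed, about 8 in all and at most 12, crops included, and the job is handed in when it is done.

```bash
ls; mkdir -p pics; cat > h.py <<'E'
import numpy as np,cv2
from scipy.spatial.transform import Rotation as R
from bench import r,optics,hand_in
def cloud(name):
    im,d=optics.snapshot(name); p=optics.camera_params(name)
    K=np.array(p["camera_matrix"]); return im,d,p,K
def rot(o):
    o=np.array(o,float)
    return o if o.shape==(3,3) else R.from_euler('xyz',o,degrees=True).as_matrix()
def world(d,p,K):
    v,u=np.mgrid[:d.shape[0],:d.shape[1]]
    c=np.stack([(u-K[0,2])/K[0,0]*d,(v-K[1,2])/K[1,1]*d,d],-1)
    w=c@rot(p["orientation"]).T+np.array(p["eye"]); w[d<=0]=np.nan
    return w
E
python3 - <<'E'
from h import *
print(r.sense(), r.grasp_offset)
ims=[]
for n in("scene","top"):
    im,d,p,K=cloud(n); print(n,p); cv2.imwrite(f"pics/{n}0.png",im); np.savez(f"{n}0.npz",w=world(d,p,K),im=im)
    for q in("ramekin","hook","hook_handle","hook_tip","rest","tray","shelf_edge","candle_jar","tin_small","pepper_mill"):
        print(q,[(np.round(x["at"],0).tolist(),round(x["score"],2)) for x in optics.search_frame(n,q)[:2]])
E
```

```text
pics
{'time': 0.0, 'joint_pos': array([-7.41630013e+01,  7.51604381e+00,  8.53314190e+01,  3.72032697e-06,
        8.72632501e+01, -4.89225328e+00]), 'qd': array([-0.13061273, -0.08583797, -0.05617179,  0.06016748, -0.07933408,
       -0.03950725]), 'joint_efforts': array([ 8.79366962e-04, -5.69396281e+01, -5.00546765e+01, -3.58782481e-04,
        1.47577445e-02, -4.00031837e-06]), 'tool_pos': array([ 212.24194182, -560.58910787,  230.21419734]), 'tcp_rot': array([-1.79990554e+02,  1.10309268e-01, -6.92707391e+01]), 'ft_force': array([ 0.18341294,  0.13130958, -0.05477349]), 'wrist_torque': array([ 0.00667536,  0.00966124, -0.01577953]), 'finger_gap': 85.37147628208744} 18.700000000000003
scene {'camera_matrix': array([[424.09220243,   0.        , 322.42067546],
       [  0.        , 424.09220243, 197.53019575],
       [  0.        ,   0.        ,   1.        ]]), 'eye': array([-565.76498015, -709.16922737,  846.11654271]), 'orientation': array([-118.17705429,    0.1496075 ,  -56.17775681])}
ramekin [([744.0, 125.0, 35.0], 0.96)]
hook [([428.0, -367.0, 68.0], 0.57)]
hook_handle [([42
[... 239 characters left out ...]
, 67.0], 0.8), ([427.0, -366.0, 73.0], 0.59)]
tin_small [([734.0, -172.0, 46.0], 0.61)]
pepper_mill [([527.0, -122.0, 78.0], 0.78), ([441.0, -384.0, 12.0], 0.53)]
top {'camera_matrix': array([[409.31982524,   0.        , 323.99055109],
       [  0.        , 409.31982524, 196.92364618],
       [  0.        ,   0.        ,   1.        ]]), 'eye': array([-359.71622154,  -11.43946267, 1316.32692154]), 'orientation': array([-140.67636943,   -0.24921487,  -83.99690605])}
ramekin []
hook []
hook_handle []
hook_tip []
rest []
tray [([491.0, 387.0, 6.0], 0.98)]
shelf_edge [([760.0, -86.0, 152.0], 0.6)]
candle_jar []
tin_small [([730.0, -156.0, 38.0], 0.69)]
pepper_mill [([760.0, -86.0, 150.0], 0.42)]
```

View pics/scene0.png

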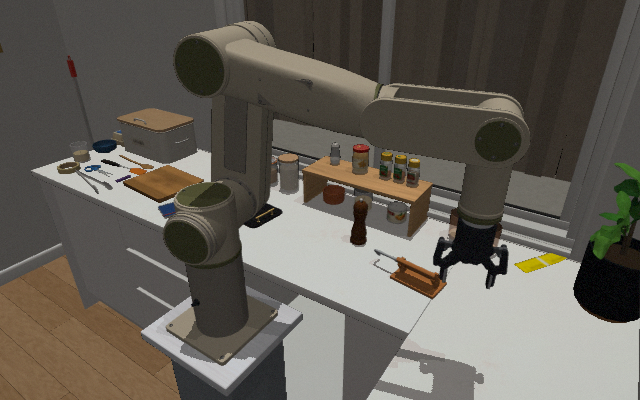

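View pics/top0.png

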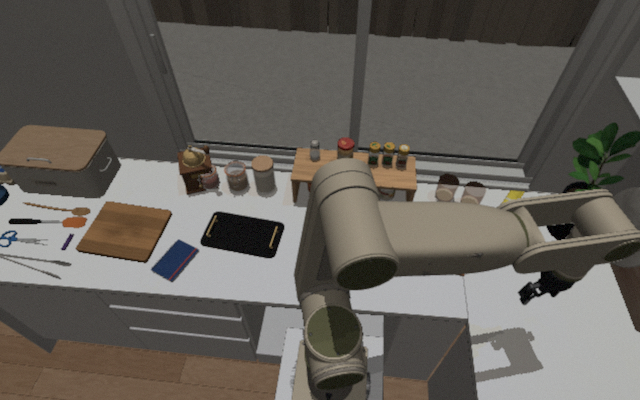

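The scene picture shows the rest with the hook on the right at (418,275), its rod tip at (377,253), the ramekin at the left shelf place (333,194), and the mill at (359,220). The top picture shows the tray at (243,234); the arm hides the rest.

```bash
python3 - <<'E'
from h import *
S=np.load("scene0.npz");T=np.load("top0.npz");w,im=S["w"],S["im"]
c=im[225:315,345:465];cv2.imwrite("pics/c1.png",cv2.resize(c,None,fx=6,fy=6,interpolation=cv2.INTER_CUBIC))
# tray
tw,ti=T["w"],T["im"]
m=(tw[...,0]>350)&(tw[...,0]<650)&(tw[...,1]>150)&(tw[...,1]<600)&(tw[...,2]<15)&(tw[...,2]>-10)&(ti.max(-1)<45)
n,l,st,ce=cv2.connectedComponentsWithStats(m.astype(np.uint8)); k=1+st[1:,4].argmax()
print(st[k],cv2.minAreaRect(tw[l==k][:,:2].astype(np.float32)),np.nanmedian(tw[l==k],0))
for px in [(376,252),(380,262),(392,258),(400,262),(420,268),(440,282),(359,240),(359,205),(333,190),(397,211)]:
    print(px,np.round(w[px[1],px[0]],0),im[px[1],px[0]])
# rod: points above table
g=(w[...,2]>20)&(w[...,0]>300)&(w[...,0]<560)&(w[...,1]<-160)&(w[...,1]>-480)
ys,xs=np.where(g)
for a,b in list(zip(xs,ys))[::12]:
    if a<470: print(a,b,np.round(w[b,a],0))
E
```

```text
[ 201  212   83   46 2466] ((493.5823059082031, 388.2890625), (293.2063903808594, 166.559326171875), 83.79269409179688) [486.80874513 385.23844618   7.00295638]
(376, 252) [ 470. -222.   38.] [55 55 55]
(380, 262) [ 480. -235.   -2.] [196 202 197]
(392, 258) [ 443. -291.   59.] [78 78 77]
(400, 262) [ 425. -325.   70.] [15 35 60]
(420, 268) [ 419. -390.   79.] [ 48  93 150]
(440, 282) [ 476. -439.    9.] [ 46  94 152]
(359, 240) [ 527. -128.   18.] [ 4 17 31]
(359, 205) [ 527. -122.  156.] [ 4 27 55]
(333, 190) [786. 145.  26.] [20 38 70]
(397, 211) [ 730. -174.   52.] [72 76 74]
374 249 [ 464. -217.   52.]
378 251 [ 455. -236.   57.]
377 253 [ 474. -224.   33.]
382 254 [ 453. -252.   53.]
387 256 [ 448. -271.   56.]
397 257 [ 436. -309.   75.]
397 258 [ 432. -311.   74.]
397 259 [ 427. -314.   74.]
398 260 [ 429. -316.   70.]
399 261 [ 425. -321.   71.]
400 262 [ 425. -325.   70.]
399 263 [ 439. -317.   53.]
411 263 [ 428. -358.   77.]
407 264 [ 420. -349.   75.]
402 265 [ 448. -324.   43.]
414 265 [ 426. -369.   76.]
408 266 [ 423. -352.   67.]
399 267 [ 448. -314.   31.]
411 267 [ 422. -362.   68.]
400 268 [ 452. -316.   26.]
414 268 [ 418. -373.   72.]
402 269 [ 451. -324.   25.]
419 269 [ 418. -388.   74.]
415 270 [ 431. -372.   56.]
427 270 [ 427. -409.   74.]
424 271 [ 420. -403.   72.]
423 272 [ 416. -402.   71.]
418 273 [ 441. -379.   41.]
430 273 [ 414. -423.   78.]
423 274 [ 421. -401.   59.]
435 274 [ 421. -436.   75.]
430 275 [ 414. -424.   70.]
427 276 [ 428. -411.   52.]
426 277 [ 442. -405.   36.]
438 277 [ 451. -437.   45.]
439 278 [ 451. -441.   42.]
433 280 [ 424. -432.   49.]
437 281 [ 435. -441.   42.]
433 283 [ 430. -431.   34.]
435 285 [ 435. -437.   25.]
```

View pics/c1.png

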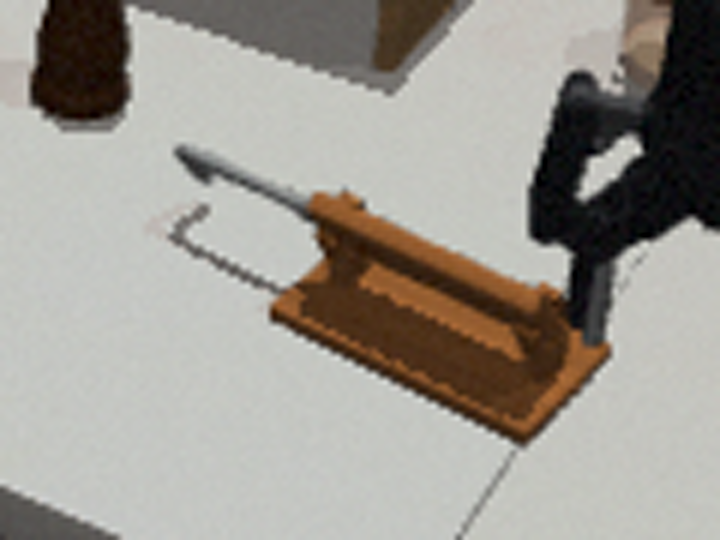

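The crop shows the slab lying in both posts, with the rod running up-left at about 75–78° in the world. One more analysis of the same pictures, then I move.

```bash
python3 - <<'E'
from h import *
from scipy.optimize import least_squares
S=np.load("scene0.npz");w,im=S["w"],S["im"];T=np.load("top0.npz");tw=T["w"]
g=(w[...,2]>4)&(w[...,2]<85)&(w[...,0]>330)&(w[...,0]<560)&(w[...,1]<-200)&(w[...,1]>-480)&(im[...,2].astype(int)>im[...,0]+25)
g[:, 450:]=0
P=w[g]; 
f=P[P[:,2]<14]; print("foot",cv2.minAreaRect(f[:,:2].astype(np.float32)))
def fit(P,rad):
    s=least_squares(lambda c:np.hypot(P[:,0]-c[0],P[:,1]-c[1])-rad,P[:,:2].mean(0)+[25,15],loss="soft_l1",f_scale=2); return s.x,np.sqrt(np.mean(s.fun**2)),len(P)
b,gg,rr=[im[...,i].astype(int) for i in range(3)]
m=(w[...,0]>700)&(w[...,0]<900)&(w[...,1]>40)&(w[...,1]<220)&(w[...,2]>4)&(w[...,2]<60)
v,u=np.where(m);print(u.min(),u.max(),v.min(),v.max())
M=w[m]; col=im[m]
k=(col[:,2].astype(int)>col[:,0]+25); Q=M[k]
for q,c,uu,vv in list(zip(Q,col[k],u[k],v[k]))[::8]: print(uu,vv,np.round(q),c)
o=Q[(Q[:,0]<772)&(Q[:,2]<48)&(Q[:,2]>10)];print("ramekin",fit(o,45))
m=(w[...,0]>480)&(w[...,0]<600)&(w[...,1]>-180)&(w[...,1]<-60)&(w[...,2]>8)&(w[...,2]<35);print("mill",fit(w[m],28))
for ww in(w,tw):
  s=(ww[...,2]>146)&(ww[...,2]<156)&(ww[...,0]>720)&(ww[...,0]<950)&(abs(ww[...,1])<400)
  q=ww[s];print("shelf",np.percentile(q,[1,50,99],axis=0).round())
E
```

```text
foot ((453.484130859375, -377.01947021484375), (150.20018005371094, 92.92557525634766), 82.25382995605469)
309 353 179 208
322 179 [793. 206.  58.] [31 48 62]
326 180 [815. 200.  46.] [27 44 61]
326 181 [816. 200.  41.] [25 41 59]
325 182 [815. 205.  36.] [29 45 61]
324 183 [803. 202.  36.] [32 46 62]
322 184 [789. 203.  37.] [31 45 62]
317 185 [745. 199.  52.] [32 52 65]
325 185 [817. 206.  20.] [32 43 61]
335 185 [791. 138.  49.] [38 51 81]
317 186 [748. 201.  45.] [29 49 61]
325 186 [814. 204.  17.] [30 44 71]
333 186 [791. 148.  42.] [18 36 70]
309 187 [702. 209.  57.] [29 48 62]
318 187 [756. 201.  37.] [32 44 61]
326 187 [764. 166.  43.] [14 30 59]
334 187 [791. 143.  39.] [20 37 70]
342 187 [792. 105.  49.] [38 49 80]
318 188 [761. 205.  29.] [25 43 58]
326 188 [762. 165.  40.] [18 32 61]
334 188 [787. 141.  36.] [18 36 69]
342 188 [794. 106.  43.] [17 33 67]
316 189 [741. 201.  34.] [32 48 62]
324 189 [747. 165.  42.] [14 20 47]
332 189 [779. 146.  33.] [21 36 70]
340 189 [796. 117.  34.] [24 40 66]
314 190 [730. 204.  33.] [34 45 60]
322 190 [791. 205.   7.] [25 41 62]
330 1
[... 1075 characters left out ...]
329 199 [712. 117.  24.] [20 34 65]
337 199 [730.  90.  24.] [20 33 63]
325 200 [713. 137.  13.] [15 32 61]
333 200 [720. 103.  20.] [14 33 64]
341 200 [737.  75.  21.] [17 31 60]
330 201 [708. 110.  19.] [13 29 63]
338 201 [731.  86.  16.] [21 33 63]
329 202 [712. 117.  10.] [26 36 68]
337 202 [732.  91.   9.] [20 33 62]
331 203 [712. 108.   8.] [15 33 66]
332 204 [712. 103.   5.] [37 48 70]
ramekin (array([751.59100948, 127.86568913]), np.float64(19.582206742140077), 282)
mill (array([ 548.59799324, -112.03393576]), np.float64(2.6228426935493863), 105)
shelf [[ 721. -259.  147.]
 [ 759.  -21.  151.]
 [ 856.  367.  155.]]
shelf [[ 721. -252.  147.]
 [ 765.   74.  153.]
 [ 840.  383.  156.]]
```

The ramekin is at about (752,122), the mill at (549,-112), the tray at (493,388) and the rest's foot at (453,-377) with yaw about -8°. Now I'll move over the rest.

```bash
python3 -m pendant '[[1,-12,-35,0,0],[1,-12,-35,0,0],[1,-12,-35,0,0],[1,-12,-35,0,0],[1,-12,-35,0,0],[1,-12,-35,0,0],[1,-12,-35,0,0],[1,-12,-30,0,0],[1,0,0,0,-8],[1,0,0,0,-8]]' 20; python3 -m pendant '[[1,0,0,0,-8],[1,0,0,0,-8],[1,0,0,0,-8],[1,0,0,0,-8],[1,0,0,0,-8],[1,0,0,0,-5],[1,0,0,0,0],[1,0,0,0,0]]'
python3 - <<'E'
from h import *
print(r.sense()["tool_pos"],r.sense()["tcp_rot"])
im,d,p,K=cloud("wrist");print(p);cv2.imwrite("pics/w1.png",im);w=world(d,p,K);np.savez("w1.npz",w=w,im=im)
for q in("hook","hook_handle","hook_tip","rest"):
    print(q,[(np.round(x["at"],0).tolist(),round(x["score"],2)) for x in optics.search_frame("wrist",q)[:2]])
im,d,p,K=cloud("top");w=world(d,p,K);np.savez("top1.npz",w=w,im=im)
E
```

```text
time: 2.1
tool_pos: [436.6, -373.0, 231.3]
tcp_rot: [-180.0, 0.0, -52.8]
ft_force: [1.0, 0.0, -0.4]
finger_gap: 85.3
time: 2.9
tool_pos: [435.6, -374.0, 231.3]
tcp_rot: [-180.0, -0.0, -8.4]
ft_force: [0.2, -1.2, 0.4]
finger_gap: 85.5
[ 435.61408724 -374.01004135  231.29814809] [-1.79998992e+02 -8.30905797e-04 -8.42999552e+00]
{'camera_matrix': array([[313.53093945,   0.        , 318.0760228 ],
       [  0.        , 313.53093945, 205.46051103],
       [  0.        ,   0.        ,   1.        ]]), 'eye': array([ 448.23214925, -294.95862784,  374.24151903]), 'orientation': array([ 1.62053440e+02,  9.49900875e-03, -8.43023602e+00])}
hook [([443.0, -353.0, 61.0], 0.93)]
hook_handle [([444.0, -347.0, 63.0], 0.73)]
hook_tip [([442.0, -350.0, 58.0], 0.8)]
rest [([475.0, -370.0, 6.0], 0.71)]
```

View pics/w1.png

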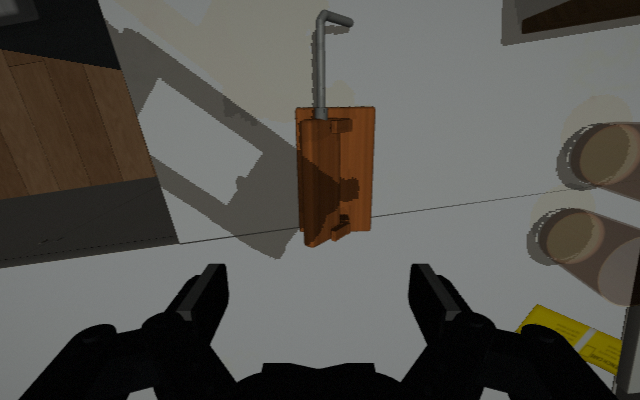

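The wrist view shows the slab upright in the image (u 300–342, v 120–245), already aligned with the jaws. The rod runs up to (322,15) and bends right.

```bash
python3 - <<'E'
from h import *
S=np.load("w1.npz");w,im=S["w"],S["im"]
ps=[(320,112),(320,60),(322,20),(348,22),(303,125),(325,125),(337,125),(303,180),(325,180),(338,180),(305,240),(325,236),(315,180),(332,180),(298,110),(374,108),(370,228),(344,127),(340,228)]
for u,v in ps: print((u,v),np.round(w[v,u],1),im[v,u])
for v in (150,180,210):
  print(v,[(u,*np.round(w[v,u]).astype(int)) for u in range(296,350,4)])
g=(w[...,2]>52)&(w[...,2]<95);g[:110]=0;g[250:]=0;g[:,:290]=0;g[:,350:]=0
Q=w[g];print(cv2.minAreaRect(Q[:,:2].astype(np.float32)),np.percentile(Q,[1,50,99],axis=0).round(1))
# rod line
rod=w[25:105,310:332].reshape(-1,3);rod=rod[rod[:,2]>40];vx=cv2.fitLine(rod[:,:2].astype(np.float32),cv2.DIST_HUBER,0,.01,.01).ravel();print(vx,np.degrees(np.arctan2(vx[1],vx[0])),np.median(rod,0))
T=np.load("top1.npz");tw=T["w"]
s=(tw[...,2]>144)&(tw[...,2]<158)&(tw[...,0]>640)&(tw[...,0]<900)&(tw[...,1]>-300)&(tw[...,1]<230)
q=tw[s];print("shelf",np.percentile(q,[0.5,2,50,98,99.5],axis=0).round())
cv2.imwrite("pics/t1.png",T["im"])
E
```

```text
(320, 112) [ 448.9 -302.5   61.6] [77 81 79]
(320, 60) [ 455.5 -257.5   61.1] [104 108 106]
(322, 20) [ 462.  -225.7   60.1] [71 74 73]
(348, 22) [ 488.1 -224.2   29.1] [56 60 59]
(303, 125) [ 431.6 -311.3   74.3] [19 42 76]
(325, 125) [ 452.  -315.1   62.6] [17 39 71]
(337, 125) [ 463.3 -316.6   65.1] [15 34 62]
(303, 180) [ 423.  -363.4   72.5] [ 7 21 42]
(325, 180) [ 444.3 -369.    62.1] [10 22 41]
(338, 180) [ 457.9 -375.    45.5] [16 37 68]
(305, 240) [ 414.8 -427.    73.1] [ 8 24 44]
(325, 236) [ 435.7 -429.6   64. ] [18 41 76]
(315, 180) [ 434.8 -364.6   74.5] [ 7 24 42]
(332, 180) [ 451.5 -371.8   54.7] [ 8 22 40]
(298, 110) [ 425.2 -298.    10.4] [ 26  59 106]
(374, 108) [ 509.1 -308.4    8.9] [42 60 84]
(370, 228) [ 490.7 -450.1   10.8] [62 73 91]
(344, 127) [ 470.6 -320.5   51.8] [14 32 58]
(340, 228) [ 453.  -425.8   56.6] [10 25 43]
150 [(296, np.int64(415), np.int64(-343), np.int64(0)), (300, np.int64(420), np.int64(-342), np.int64(10)), (304, np.int64(429), np.int64(-334), np.int64(74)), (308, np.int64(433), np.int64(-334), np.int64(77)), (312, np.int64(436), np.int64(
[... 1763 characters left out ...]
, np.int64(-405), np.int64(54)), (336, np.int64(451), np.int64(-407), np.int64(49)), (340, np.int64(457), np.int64(-421), np.int64(10)), (344, np.int64(461), np.int64(-422), np.int64(10)), (348, np.int64(466), np.int64(-423), np.int64(11))]
((443.299072265625, -368.894287109375), (136.85940551757812, 43.62772750854492), 82.41265869140625) [[ 416.5 -434.5   52.6]
 [ 438.8 -363.5   70.2]
 [ 467.6 -303.4   78.7]]
[ 1.2627462e-01  9.9199533e-01  4.5549667e+02 -2.6156372e+02] 82.74563 [ 455.6385771  -262.59302843   59.28351655]
shelf [[ 665. -249.  145.]
 [ 667. -235.  147.]
 [ 748.   32.  153.]
 [ 837.  214.  158.]
 [ 841.  222.  158.]]<stdin>:6: RuntimeWarning: invalid value encountered in cast
```

```bash
python3 -m pendant '[[1,0,-9,40,-0.7],[1,0,0,40,0],[1,0,0,40,0],[1,0,0,30,0],[1,0,0,22,0],[1,0,0,0,0]]'; python3 -m pendant '[[0.1,0,0,0,0],[0.1,0,0,0,0],[0.1,0,0,0,0],[0.1,0,0,0,0],[0.1,0,0,0,0],[0.1,0,0,0,0],[0.1,0,0,0,0],[0.1,0,0,0,0]]' 25
```

```text
time: 3.8
tool_pos: [434.6, -362.8, 55.2]
tcp_rot: [-179.7, 0.3, -7.6]
ft_force: [-1.1, 0.3, -0.2]
finger_gap: 85.7
time: 4.6
tool_pos: [437.3, -365.8, 61.0]
tcp_rot: [179.9, -0.1, -7.6]
ft_force: [-4.1, 2.1, 8.4]
finger_gap: 22.7
```

```bash
python3 -m pendant '[[0,-2.3,0,-3.3,0],[0,-2.3,0,-3.3,0],[0,-2.3,0,-3.3,0],[0,-2.3,0,-3.3,0],[0,-2.3,0,-3.3,0],[0,-2.3,0,-3.3,0],[0,0,0,0,0]]' 35;  python3 - <<'E'
from h import *
print(r.sense()["tool_pos"])
im,d,p,K=cloud("wrist");cv2.imwrite("pics/w2.png",im);w=world(d,p,K)
for y in range(20,110,12):
    s=w[y,290:350]; i=np.nanargmax(s[:,2]); print(y,290+i,s[i].round())
E
```

```text
time: 5.3
tool_pos: [426.1, -364.5, 81.9]
tcp_rot: [179.9, -0.4, -7.6]
ft_force: [7.5, 0.5, 6.2]
finger_gap: 19.2
[ 426.070042   -364.54625019   81.89070834]
20 333 [ 448. -254.   82.]
32 329 [ 446. -258.   82.]
44 335 [ 447. -263.   82.]
56 332 [ 446. -267.   81.]
68 334 [ 446. -272.   82.]
80 331 [ 444. -276.   81.]
92 335 [ 445. -281.   82.]
104 330 [ 443. -286.   81.]
```

View pics/w2.png

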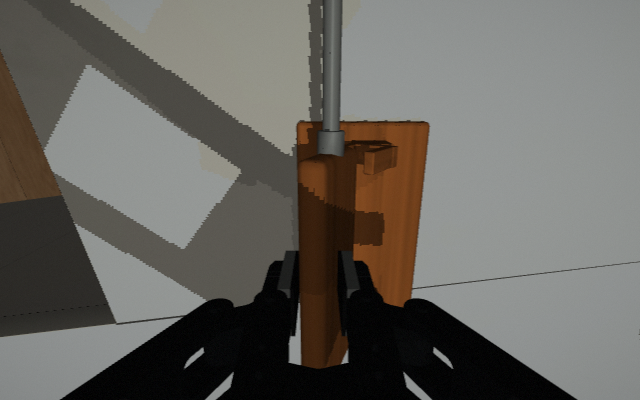

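The picture shows the hook rising with the gripper: the slab is between the pads at (325,300) and the rod is level. I'll carry on drawing it out.

```bash
python3 -m pendant '[[0,-2.3,0,-3.3,0],[0,-2.3,0,-3.3,0],[0,-2.3,0,-3.3,0],[0,-2.3,0,-3.3,0],[0,-2.3,0,-3.3,0],[0,0,0,-15,0],[0,0,0,-20,0],[0,0,0,-20,0],[0,0,0,0,0]]' 60; python3 -m pendant '[[0,0,0,-20,0],[0,0,0,-20,0],[0,0,0,0,0],[0,0,0,0,0]]' 120;  python3 - <<'E'
from h import *
print(r.sense()["tool_pos"])
im,d,p,K=cloud("wrist");cv2.imwrite("pics/w3.png",im);w=world(d,p,K);np.savez("w3.npz",w=w,im=im)
for y in range(4,110,12):
    s=w[y,290:350]; i=np.nanargmax(s[:,2]); print(y,290+i,s[i].round())
im,d,p,K=cloud("scene");cv2.imwrite("pics/s3.png",cv2.resize(im[190:310,330:490],None,fx=4,fy=4,interpolation=cv2.INTER_CUBIC))
E
```

```text
time: 6.25
tool_pos: [413.5, -363.6, 155.0]
tcp_rot: [179.8, -0.3, -7.6]
ft_force: [0.9, -0.6, -0.9]
finger_gap: 12.4
time: 6.65
tool_pos: [411.8, -361.8, 190.1]
tcp_rot: [180.0, -0.0, -7.6]
ft_force: [0.1, 1.3, -2.0]
finger_gap: 10.9
[ 411.84545474 -361.84913237  190.06176902]
4 319 [ 428. -244.  185.]
16 324 [ 430. -248.  185.]
28 321 [ 428. -253.  186.]
40 318 [ 426. -257.  186.]
52 325 [ 429. -262.  185.]
64 321 [ 426. -266.  185.]
76 319 [ 425. -271.  185.]
88 322 [ 425. -276.  185.]
100 322 [ 425. -281.  186.]
```

View pics/w3.png

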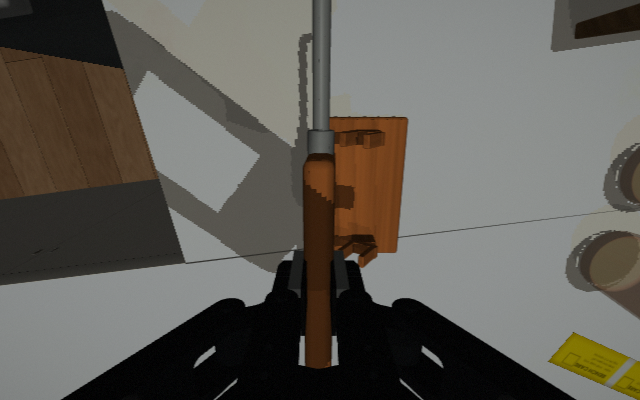

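View pics/s3.png

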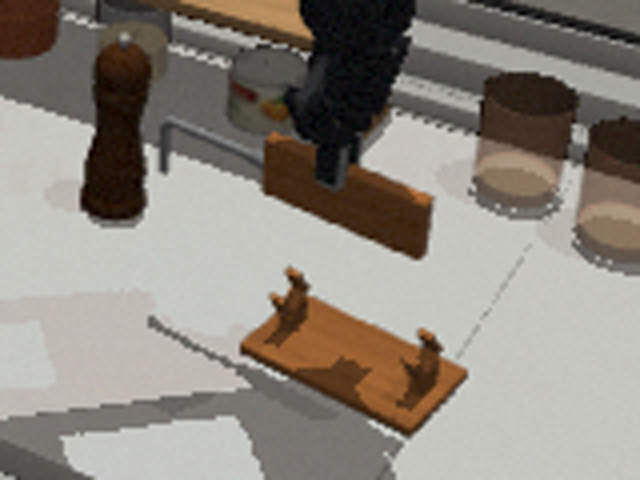

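The slab hangs upright and level in the jaws and the rest is empty. Its rod axis is 9 mm below the TCP, so the tip is 59 mm below it. Next I lift, turn and carry it to the left, and refine the ramekin's centre.

```bash
python3 -m pendant '[[0,0,0,-10,8.24],[0,0,0,-10,8.24],[0,0,0,-10,8.24],[0,0,0,-10,8.24],[0,0,0,-10,8.24],[0,0,0,-10,8.24],[0,0,0,-10,8.24],[0,0,0,0,8.24],[0,0,0,0,8.24],[0,0,0,0,8.24]]'; python3 -m pendant '[[0,-46,0,0,0],[0,-46,0,0,0],[0,-46,0,0,0],[0,-46,0,0,0],[0,-46,0,0,0],[0,-46,0,0,0],[0,-46,0,0,0],[0,-46,0,0,0],[0,-46,0,0,0],[0,-46,0,0,0]]'
python3 - <<'E'
from h import *
from scipy.optimize import least_squares
print(r.sense()["tool_pos"],r.sense()["tcp_rot"])
S=np.load("scene0.npz");im,d,p,K=cloud("scene")
def near(w,im):
    c=im.astype(int);m=(w[...,0]>690)&(w[...,0]<775)&(w[...,1]>60)&(w[...,1]<165)&(w[...,2]>5)&(w[...,2]<45)&(c[...,2]>c[...,0]+20)
    P=w[m]; P=P[(P[:,1]<95)|(P[:,0]<735)]
    f=lambda c:np.hypot(P[:,0]-c[0],P[:,1]-c[1])-45
    s=least_squares(f,[752,122],loss="soft_l1",f_scale=2);print(s.x.round(1),np.abs(s.fun).mean().round(1),len(P))
near(S["w"],S["im"]);near(world(d,p,K),im)
E
```

```text
time: 7.75
tool_pos: [411.4, -361.4, 258.9]
tcp_rot: [179.9, 0.1, -90.3]
ft_force: [-0.5, -0.2, -1.5]
finger_gap: 11.1
time: 8.75
tool_pos: [410.7, 100.0, 259.3]
tcp_rot: [179.9, -0.0, -90.0]
ft_force: [2.0, 0.4, -0.9]
finger_gap: 10.9
[410.67799614  99.9894191  259.27400693] [ 1.79918293e+02 -8.91397179e-03 -8.99790914e+01]
[754.5 122.7] 2.3 174
[754.3 123.3] 2.0 176
```

```bash
python3 -m pendant '[[0,-11.5,0,35,0],[0,-11.5,0,35,0],[0,0,-10,35,0],[0,0,-20,30,0],[0,0,-30,0,0],[0,0,-30,0,0],[0,0,-20,0,0],[0,0,0,0,0]]'
python3 - <<'E'
from h import *
print(r.sense()["tool_pos"],r.sense()["tcp_rot"],r.sense()["ft_force"])
im,d,p,K=cloud("wrist");w=world(d,p,K)
for y in range(4,130,12):
    s=w[y,290:350]; i=np.nanargmax(np.where(s[:,2]<140,s[:,2],-1)); print(y,290+i,s[i].round())
cv2.imwrite("pics/w4.png",im)
im,d,p,K=cloud("scene");cv2.imwrite("pics/s4.png",cv2.resize(im[150:240,280:400],None,fx=5,fy=5,interpolation=cv2.INTER_CUBIC))
E
```

```text
time: 9.6
tool_pos: [522.6, 120.9, 124.0]
tcp_rot: [179.9, -0.0, -90.0]
ft_force: [0.3, -0.4, -1.2]
finger_gap: 10.8
[522.64840488 120.85586725 124.04219021] [ 1.79922663e+02 -1.70359847e-02 -9.00085196e+01] [ 0.30541991 -0.43009334 -1.21885906]
4 326 [640. 119. 120.]
16 318 [635. 122. 120.]
28 320 [631. 121. 119.]
40 324 [627. 119. 119.]
52 327 [622. 118. 119.]
64 321 [618. 121. 120.]
76 323 [613. 120. 120.]
88 322 [608. 120. 119.]
100 321 [603. 121. 120.]
112 323 [598. 120. 119.]
124 319 [593. 122. 120.]
```

View pics/s4.png

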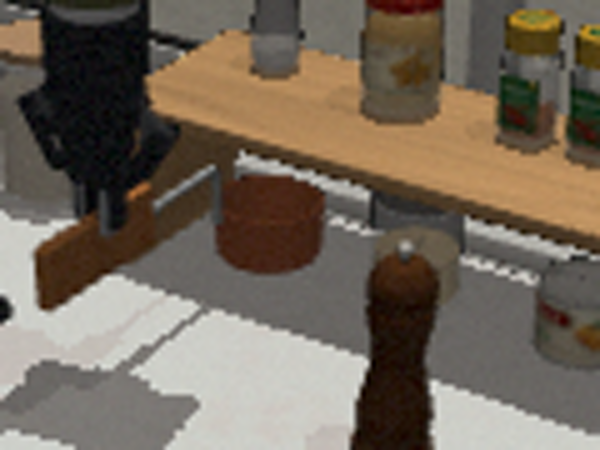

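The hook tip hovers just in front of the ramekin's rim, level and below the board. I'll go in and lower it.

```bash
python3 -m pendant '[[0,-2,-18,0,0],[0,0,-18,0,0],[0,0,-18,0,0],[0,0,-17,0,0],[0,0,0,0,0],[0,0,0,15,0],[0,0,0,15,0],[0,0,0,14,0],[0,0,0,0,0]]' ; python3 -m pendant '[[0,0,5,0,0],[0,0,5,0,0],[0,0,6,0,0],[0,0,6,0,0],[0,0,6,0,0],[0,0,6,0,0],[0,0,0,0,0]]'
python3 - <<'E'
from h import *
print(r.sense()["tool_pos"],r.sense()["ft_force"])
im,d,p,K=cloud("scene");cv2.imwrite("pics/s5.png",cv2.resize(im[150:240,280:400],None,fx=5,fy=5,interpolation=cv2.INTER_CUBIC))
print(optics.search_frame("scene","ramekin"))
E
```

```text
time: 10.6
tool_pos: [589.3, 123.0, 77.4]
tcp_rot: [179.6, -0.0, -90.0]
ft_force: [-0.8, 0.2, -1.5]
finger_gap: 10.9
time: 11.3
tool_pos: [557.8, 123.4, 81.7]
tcp_rot: [180.0, 0.0, -90.0]
ft_force: [-0.1, -0.3, -0.4]
finger_gap: 10.9
[557.84855247 123.35800683  81.72538794] [-0.06698457 -0.33461617 -0.42701127]
[{'at': [723.9, 120.5, 31.8], 'score': 0.74}, {'at': [531.2, 322.1, 5.0], 'score': 0.41}]
```

View pics/s5.png

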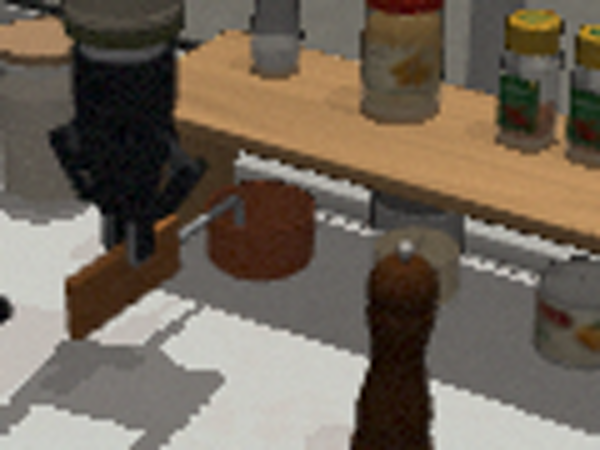

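The tip is inside the ramekin and the dish has started sliding with it, upright. I'll keep pulling.

```bash
python3 -m pendant '[[0,0,9,0,0],[0,0,12,0,0],[0,0,12,0,0],[0,0,12,0,0],[0,0,12,0,0],[0,0,12,0,0],[0,0,12,0,0],[0,0,12,0,0],[0,0,12,0,0],[0,0,12,0,0]]' ; python3 -m pendant '[[0,0,12,0,0],[0,0,12,0,0],[0,0,9,0,0],[0,0,6,0,0],[0,0,0,0,0],[0,0,-6,0,0],[0,0,0,0,0],[0,0,0,-20,0],[0,0,0,-30,0],[0,0,0,0,0]]'
python3 - <<'E'
from h import *
print(r.sense()["tool_pos"])
im,d,p,K=cloud("scene");np.savez("s6.npz",w=world(d,p,K),im=im);cv2.imwrite("pics/s6.png",cv2.resize(im[140:290,240:400],None,fx=4,fy=4,interpolation=cv2.INTER_CUBIC))
print(optics.search_frame("scene","ramekin"))
E
```

```text
time: 12.4
tool_pos: [441.1, 123.2, 81.8]
tcp_rot: [-180.0, 0.0, -90.0]
ft_force: [1.8, 0.5, -1.7]
finger_gap: 10.7
time: 13.4
tool_pos: [411.6, 123.6, 135.7]
tcp_rot: [-179.6, 0.1, -90.0]
ft_force: [1.1, 0.6, -0.9]
finger_gap: 11.2
[411.59975685 123.6296806  135.65234818]
[{'at': [578.0, 117.6, 29.7], 'score': 0.9}]
```

View pics/s6.png

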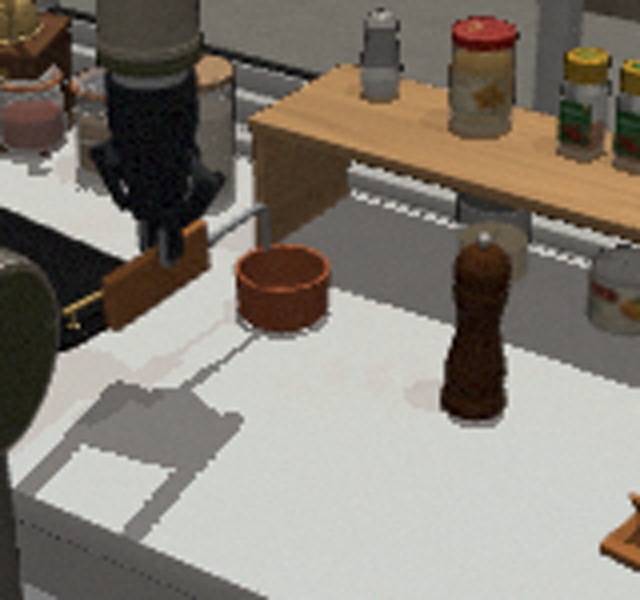

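```bash
python3 - <<'E'
from h import *
for n in("top0","top1"):
  w=np.load(n+".npz")["w"]
  for y in(-150,-100,-50,0,50):
    m=(abs(w[...,1]-y)<12)&(abs(w[...,2])<12)&(w[...,0]>200); print(n,y,np.percentile(w[m][:,0],[1,5]).round() if m.any() else None)
E
python3 -m pendant '[[0,30,0,-10,0],[0,30,0,0,0],[0,30,0,0,0],[0,30,0,0,0],[0,30,0,0,0],[0,30,0,0,0],[0,0,0,0,0]]'; python3 -m pendant '[[0,0,0,0,-8.5],[0,0,0,0,-8.5],[0,0,0,0,-8.5],[0,0,0,0,-8.5],[0,0,0,0,-8.5],[0,0,0,0,-8.5],[0,0,0,0,-8.5],[0,0,0,0,-8.5],[0,0,0,0,-8.5],[0,0,0,0,-8.5]]'
```

```text
top0 -150 [236. 238.]
top0 -100 [235. 236.]
top0 -50 [234. 236.]
top0 0 None
top0 50 None
top1 -150 [237. 243.]
top1 -100 [236. 239.]
top1 -50 [234. 236.]
top1 0 [248. 250.]
top1 50 [276. 287.]
time: 14.2
tool_pos: [407.8, -59.5, 140.2]
tcp_rot: [179.9, -0.0, -90.2]
ft_force: [0.3, 0.2, -1.2]
finger_gap: 11.1
time: 15.2
tool_pos: [408.0, -56.0, 140.2]
tcp_rot: [-180.0, 0.1, -4.6]
ft_force: [0.2, 0.3, -1.2]
finger_gap: 10.6
```

```bash
python3 -m pendant '[[0,0,0,20,-4.5],[0,0,0,20,0],[0,0,0,20,0],[0,0,0,12,0],[0,0,0,5,0],[0,0,0,2,0],[0,0,0,0,0]]'; python3 -m pendant '[[0.2,0,0,0,0],[0.3,0,0,0,0],[0.4,0,0,0,0],[0.4,0,0,0,0],[0.4,0,0,0,0],[0.4,0,0,0,0]]' 20
python3 - <<'E'
from h import *
print(r.sense()["tool_pos"])
im,d,p,K=cloud("wrist");cv2.imwrite("pics/w7.png",im);w=world(d,p,K)
for q in("hook","hook_handle","hook_tip"):print(q,[(np.round(x["at"]),x["score"]) for x in optics.search_frame("wrist",q)[:1]])
for y in range(4,300,20):
    s=w[y,270:370]; i=np.nanargmax(s[:,2]); print(y,270+i,s[i].round())
E
```

```text
time: 15.9
tool_pos: [409.0, -56.8, 62.9]
tcp_rot: [180.0, -0.0, -0.5]
ft_force: [0.3, -0.5, -0.8]
finger_gap: 10.6
time: 16.5
tool_pos: [408.7, -56.8, 62.7]
tcp_rot: [180.0, -0.0, -0.5]
ft_force: [-0.9, -0.9, 0.3]
finger_gap: 34.5
[408.73568686 -56.81810865  62.68308817]
hook [(array([403., -24.,  52.]), 0.58)]
hook_handle [(array([408., -17.,  52.]), 0.85)]
hook_tip [(array([404., -19.,  48.]), 0.62)]
4 313 [409.  64.  52.]
24 311 [408.  56.  51.]
44 311 [407.  49.  50.]
64 309 [406.  41.  49.]
84 311 [407.  32.  49.]
104 313 [408.  23.  47.]
124 313 [408.  14.  46.]
144 313 [408.   4.  48.]
164 317 [410.  -3.  63.]
184 317 [410. -12.  64.]
204 313 [408. -22.  64.]
224 317 [409. -33.  62.]
244 308 [405. -44.  61.]
264 358 [428. -45.  81.]
284 272 [392. -44.  97.]
```

View pics/w7.png

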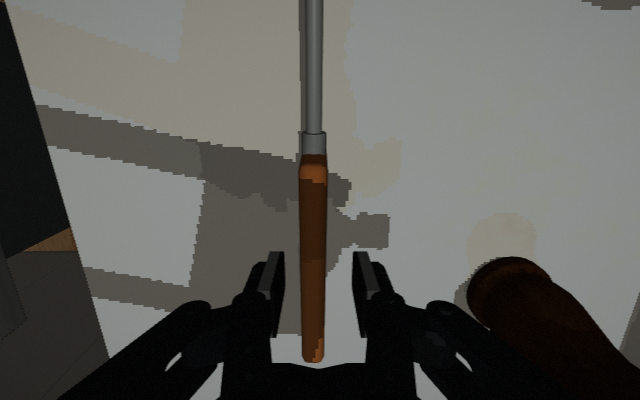

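The hook stands balanced on its tip and tail edge. I'll close the fingers, come round the mill side, and tip it over toward the robot.

```bash
python3 -m pendant '[[0.4,0,0,-30,0],[0.4,0,0,-30,0],[0,25,0,0,0],[0,25,0,0,0],[0,0,0,0,0],[0,0,0,25,0],[0,0,0,25,0],[0,0,0,25,0],[0,0,0,0,0]]'; python3 -m pendant '[[0,-10,0,0,0],[0,-10,0,0,0],[0,-10,0,0,0],[0,-10,0,0,0],[0,-10,0,0,0],[0,-10,0,0,0],[0,-8,0,0,0],[0,0,0,-40,0],[0,0,0,-40,0],[0,0,0,-40,0]]'
python3 - <<'E'
from h import *
print(r.sense()["tool_pos"],r.sense()["ft_force"])
im,d,p,K=cloud("wrist");cv2.imwrite("pics/w8.png",im);w=world(d,p,K)
for q in("hook","hook_handle","hook_tip"):print(q,[(np.round(x["at"]),x["score"]) for x in optics.search_frame("wrist",q)[:1]])
m=(w[...,2]>4)&(w[...,2]<110)&(w[...,0]>300)&(w[...,0]<500)&(w[...,1]>-30)&(w[...,1]<150)
print(np.percentile(w[m],[1,50,90,99],axis=0).round())
s=np.load("s6.npz")["w"]
E
```

```text
time: 17.6
tool_pos: [454.8, -56.4, 43.8]
tcp_rot: [-179.9, 0.4, -0.5]
ft_force: [-0.6, 0.7, -0.1]
finger_gap: -0.1
time: 18.6
tool_pos: [389.9, -56.5, 169.4]
tcp_rot: [180.0, -0.0, -0.5]
ft_force: [1.5, 0.3, 0.7]
finger_gap: 0.2
[389.87807969 -56.54836562 169.4172691 ] [1.54418609 0.32364269 0.66391674]
hook [(array([363., -44.,  10.]), 0.74)]
hook_handle [(array([363., -42.,  16.]), 0.86)]
hook_tip [(array([365., -42.,  11.]), 0.8)]
[[302. -28.   6.]
 [399.  46.   8.]
 [480.  96.  10.]
 [498. 106.  22.]]
```

View pics/w8.png

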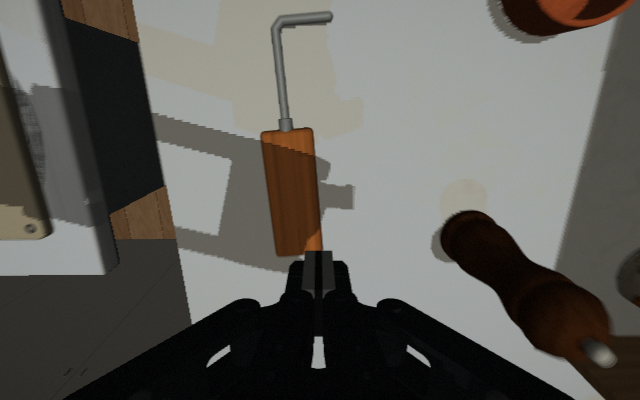

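The hook lies flat at about (363,-42), running to the left, with the mill untouched. I'll go look at the ramekin.

```bash
python3 -m pendant '[[0,0,-42,-10,0],[0,0,-42,-10,0],[0,0,-42,0,0],[0.35,25,0,0,0.5],[0.35,30,0,0,0],[0.35,30,0,0,0],[0.35,30,0,0,0],[0.35,30,0,0,0],[0.35,0,0,0,0]]' 20
python3 - <<'E'
from h import *
from scipy.optimize import least_squares
print(r.sense()["tool_pos"],r.sense()["tcp_rot"],r.sense()["finger_gap"])
im,d,p,K=cloud("wrist");cv2.imwrite("pics/w9.png",im);w=world(d,p,K)
print(optics.search_frame("wrist","ramekin"))
c=im.astype(int)
for a,b in((44,54),(40,56)):
  m=(w[...,2]>a)&(w[...,2]<b)&(abs(w[...,0]-585)<80)&(abs(w[...,1]-123)<80)&(c[...,2]>c[...,0]+15)
  P=w[m];s=least_squares(lambda q:np.hypot(P[:,0]-q[0],P[:,1]-q[1])-q[2],[585,123,43],loss="soft_l1",f_scale=2);print(s.x,len(P),np.abs(s.fun).mean(),P.min(0),P.max(0))
im,d,p,K=cloud("top");w=world(d,p,K)
m=(w[...,0]>380)&(w[...,0]<620)&(w[...,1]>210)&(w[...,1]<560)&(w[...,2]<15)&(w[...,2]>-10)&(im.max(-1)<45)
n,l,st,ce=cv2.connectedComponentsWithStats(m.astype(np.uint8)); k=1+st[1:,4].argmax()
print(st[k],cv2.minAreaRect(w[l==k][:,:2].astype(np.float32)))
E
```

```text
time: 19.7
tool_pos: [537.5, 66.8, 184.7]
tcp_rot: [180.0, 0.2, -1.0]
ft_force: [-0.9, 0.5, -0.3]
finger_gap: 29.8
[537.53801214  66.75844536 184.71286035] [179.98761067   0.20032305  -0.99679493] 29.758136804755303
[{'at': [592.1, 118.7, 8.1], 'score': 0.78}]
[583.68957703 121.964187    42.65930708] 2125 1.3270157654493824 [538.98944652  76.14697248  44.01249833] [629.56333476 167.11000895  53.51003618]
[583.54508336 122.04021898  42.44160694] 2355 1.3639128641210125 [538.98944652  76.14697248  40.02240424] [629.56333476 167.11000895  53.51003618]
[201 212  77  36 757] ((496.1575927734375, 401.7815856933594), (266.3376770019531, 166.1009521484375), 84.80014038085938)
```

```bash
python3 -m pendant '[[0.35,2,-28,0,-1],[0.35,1,-27,0,0],[0.35,0,0,40,0],[0.35,0,0,40,0],[0.35,0,0,40,0],[0.35,0,0,25,0],[0.35,0,0,15,0],[0.35,0,0,4,0],[0.35,0,0,0,0]]'; python3 -m pendant '[[0,0,0,0,0],[0,0,0,0,0],[0,0,0,0,0],[0,0,0,0,0],[0,0,0,0,0],[0,0,0,0,0]]' 50
```

```text
time: 20.75
tool_pos: [540.1, 122.1, 24.1]
tcp_rot: [-180.0, -0.0, 0.0]
ft_force: [0.0, -0.1, 0.5]
finger_gap: 29.5
time: 21.35
tool_pos: [542.4, 121.9, 26.3]
tcp_rot: [-180.0, -0.3, 0.0]
ft_force: [-1.7, -2.2, 8.2]
finger_gap: 4.3
```

```bash
python3 -m pendant '[[0,0,0,-10,0],[0,0,0,-25,0],[0,0,0,-30,0],[0,-10,-30,0,0],[0,-13,-40,0,0],[0,-14,-40,0,0],[0,-14,-40,0,0],[0,-14,-40,0,0],[0,-14,-40,0,0],[0,-12,-36,0,0]]' 60; python3 -m pendant '[[0,0,0,0,0],[0,0,0,0,0]]'
python3 - <<'E'
from h import *
from scipy.optimize import least_squares
print(r.sense()["tool_pos"],r.sense()["tcp_rot"],r.sense()["finger_gap"],r.sense()["ft_force"])
im,d,p,K=cloud("wrist");w=world(d,p,K);c=im.astype(int);t=r.sense()["tool_pos"]
m=(w[...,2]>95)&(w[...,2]<130)&(abs(w[...,0]-t[0]-43)<60)&(abs(w[...,1]-t[1])<60)&(c[...,2]>c[...,0]+15)
P=w[m];A=np.c_[P[:,:2],np.ones(len(P))]
s=least_squares(lambda q:np.hypot(P[:,0]-q[0],P[:,1]-q[1])-q[2],[t[0]+43,t[1],43],loss="soft_l1",f_scale=2)
print(s.x,len(P),P.min(0),P.max(0));k=P[np.hypot(P[:,0]-s.x[0],P[:,1]-s.x[1])>41]
print(np.linalg.lstsq(np.c_[k[:,:2]-s.x[:2],np.ones(len(k))],k[:,2],rcond=None)[0])
E
```

```text
time: 22.35
tool_pos: [448.0, 390.1, 89.7]
tcp_rot: [-180.0, -0.0, 0.1]
ft_force: [0.3, -0.6, -2.6]
finger_gap: 4.0
time: 22.55
tool_pos: [448.5, 388.7, 89.2]
tcp_rot: [180.0, -0.0, 0.2]
ft_force: [0.4, -0.8, -1.7]
finger_gap: 4.0
[448.53738939 388.73624427  89.17332537] [ 1.79992819e+02 -1.20664206e-02  1.58754739e-01] 4.030891484130001 [ 0.39751206 -0.8144853  -1.69573202]
[491.24404408 391.74882789  42.50959182] 8612 [447.81359159 346.86227447  95.00144969] [538.24113094 436.1409608  129.93193828]
[-3.30072346e-02  2.45550553e-02  1.07300520e+02]
```

```bash
python3 -m pendant '[[0,2,1,20,0],[0,0,0,20,0],[0,0,0,12,0],[0,0,0,4,0],[0,0,0,2,0],[0,0,0,1,0],[0,0,0,0,0]]'
```

```text
time: 23.3
tool_pos: [452.1, 386.9, 31.6]
tcp_rot: [-180.0, -0.1, -0.0]
ft_force: [-4.8, -2.9, 7.6]
finger_gap: 4.0
```

```bash
python3 -m pendant '[[0.15,0,0,0,0],[0.25,0,0,0,0],[0.3,0,0,0,0],[0.3,0,0,0,0],[0.3,0,0,-15,0],[0.3,0,0,-30,0],[0.3,0,0,-40,0],[0.3,0,0,-40,0],[0.3,0,0,-30,0],[0.3,0,0,0,0]]' 20;  python3 - <<'E'
from h import *
from scipy.optimize import least_squares
print(r.sense()["tool_pos"])
im,d,p,K=cloud("wrist");w=world(d,p,K);c=im.astype(int)
np.savez("wz.npz",w=w,im=im)
m=(w[...,2]>46)&(w[...,2]<62)&(abs(w[...,0]-494)<60)&(abs(w[...,1]-388)<60)&(c[...,2]>c[...,0]+10)
P=w[m];s=least_squares(lambda q:np.hypot(P[:,0]-q[0],P[:,1]-q[1])-q[2],[494,388,43],loss="soft_l1",f_scale=2)
print("ramekin",s.x,len(P));k=P[P[:,2]>51]
print("plane",np.linalg.lstsq(np.c_[k[:,:2]-s.x[:2],np.ones(len(k))],k[:,2],rcond=None)[0])
# tray extents vs ramekin along image
m=(abs(w[...,2]-4)<10)&(c.max(-1)<45)&(w[...,0]>380)&(w[...,0]<620)&(w[...,1]>210)&(w[...,1]<560)
n,l,st,ce=cv2.connectedComponentsWithStats(m.astype(np.uint8));q=1+st[1:,4].argmax();print(st[q],cv2.minAreaRect(w[l==q][:,:2].astype(np.float32)))
for cam in("scene","top"):
  im,d,p,K=cloud(cam)
  for q in("ramekin","hook_handle","hook_tip","candle_jar","tin_small","pepper_mill"):
    print(cam,q,[(np.round(x["at"],0).tolist(),round(x["score"],2)) for x in optics.search_frame(cam,q)[:1]])
E
```

```text
time: 24.3
tool_pos: [453.8, 389.1, 192.4]
tcp_rot: [-179.6, -0.5, 0.0]
ft_force: [1.0, 0.2, 0.4]
finger_gap: 25.6
[453.80712341 389.08907287 192.41026469]
ramekin [492.93395352 388.06371934  42.83338416] 1721
plane [-1.08106735e-03 -6.55830548e-04  5.15945076e+01]
[  273    26   182   278 29189] ((492.4891357421875, 386.2218017578125), (293.9955139160156, 163.87307739257812), 84.14631652832031)
scene ramekin [([519.0, 377.0, 43.0], 0.59)]
scene hook_handle [([356.0, -59.0, 10.0], 0.76)]
scene hook_tip [([354.0, -62.0, 14.0], 0.91)]
scene candle_jar [([733.0, -33.0, 65.0], 0.71)]
scene tin_small [([732.0, -171.0, 46.0], 0.81)]
scene pepper_mill [([530.0, -124.0, 78.0], 0.97)]
top ramekin [([461.0, 415.0, 33.0], 0.51)]
top hook_handle [([360.0, -68.0, 12.0], 0.56)]
top hook_tip [([357.0, -70.0, 13.0], 0.57)]
top candle_jar [([723.0, -10.0, 30.0], 0.6)]
top tin_small [([731.0, -152.0, 34.0], 0.63)]
top pepper_mill [([534.0, -109.0, 85.0], 0.75)]
```

Everything checks out: the ramekin is level and about 2 mm from the tray's middle, and the other objects haven't moved. Handing in.

```bash
python3 -c "
from bench import hand_in
print(hand_in())"
```

```text
the job is handed in; nothing more can be done
None
```

The job is done and handed in, at about 24.5 s of robot time. I drew the hook out along its slant and hooked the ramekin, which started in the left place. I dragged it to about (584, 122), roughly 35 mm clear of the shelf's front edge, and no finger touched it before then. I then set the hook down and tipped it onto its side on the bare worktop. The ramekin I picked up by the wall and put on the tray.

**Last checks:**
- **Ramekin:** its centre is at (493, 388) and the tray's is at (492, 386), so it is about 2 mm off the middle. Its rim is level to about 0.1°.
- **Hook:** it lies flat. The handle was found 10–12 mm above the worktop, and the wrist picture showed it on its side.
- **Candle jar, tin and mill:** the scene camera found all three within about 3 mm of where they started, which is within its accuracy.
- **Gripper:** it ended open and well above everything, touching nothing.

**What disagreed or was not checked:**
- The hook did not fall over when I released it. It stood balanced on its tip and tail edge, so I tipped it over with the closed fingers.
- The networks' hook-tip position always landed on the handle, so I worked out the tip from the handle and rod instead.
- The top camera was partly blocked, and its ramekin position is about 40 mm off the wrist-camera fit. I trusted the wrist fit.
- I had used up the 12 pictures before the final pinch and placing, so those were checked by depth measurements, not by eye.

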